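# Press the tape measure into the foam tool case

## Task

Put the tape measure away in the open foam-lined tool case: stand it upright over the rectangular cutout, with its long side along the cutout's, and press it down between the foam lips until it sits fully home on the bottom of the cutout. Then let go of it.

Things in the scene. Friction and masses are not known exactly. Their poses are not given: they have to be found in the camera images.
- tape_measure: Yellow and black pocket tape measure, upright on the table, 0.22 kg, 41 (x) x 80 (y) x 65 (z) mm with clip and hook. Origin: centre of its underside; z up, y along its long side, x across its flat faces (grip these from above, near the top). Its solid body spans x -17 to +19, y -29 to +40, z 2 to 64 mm.
- case: Grey tool case without lid, fixed, 180 (x) x 250 (y) x 34 (z) mm, filled with dark foam flush with its rim. Handle and two latches on its -x side. Origin: centre of its underside, z up. Three cutouts 24 mm deep: the rectangle (point pocket); an empty 48 mm round one at x -22, y -55 mm; a slot along y at x +56 mm with a red screwdriver, 7 mm above the foam.
- pocket (a point): Centre of the rectangular cutout's floor, 10 mm above the table; x along the cutout (84 mm), y across (56 mm), z up. Sprung foam lips narrow it from 48 mm at the mouth to 32 mm at 12 mm depth and below; each gives up to 11 mm. The tape measure must be pressed in (5 to 20 N), stays put, may face either way; 41 mm of it then stands above the foam.
There are look-alikes about, which are no part of the job. There is more than one size of the tape_measure; the job needs the middle-sized.

How it is judged:
By the outcome, as a careful person would: the job done as asked, in the order asked, and still so for the second after the job is handed in, with the robot touching nothing.
It also fails if it takes over 35 s, if anything falls off the work surface, if the arm or the gripper's body presses on something with over 40 N, if the wrist force passes 120 N, or if a joint passes its speed limit or range.

## Robot

A 6-joint arm with a two-finger parallel gripper is mounted at the origin on the work surface; the furniture and walls round the work are solid. World frame = base frame: x ahead of the robot, y to its left, z up, the work surface at z = 0. Lengths are in m, angles in rad, forces in N, time in s.
With the tool pointing down it reaches from about 0.375 to 0.9 m from the base axis. Payload 3.1 kg.
Tool frame: the origin (TCP) lies at the very end of the fingers, on their centre line; the grasp point (between the pads) lies 19 mm behind it; z points along the fingers, y is the direction in which the jaws open and shut (so a half turn about z gives the same grasp; the last joint's range is limited). The gripper opens to 85 mm and grips with 20 to 120 N. Pads are 22 mm wide; open, the fingers measure 114 mm over their backs; the gripper's body (76 mm by 85 mm) begins 54 mm behind the grasp point. The pads swing forward as they close: fully open they stand 13 mm farther back than shut.
Start: joints at [-1.385, 0.527, 1.433, -0, 1.181, -0.178], TCP at [0.222, -0.584, 0.231] pointing down, gripper open.
Joint ranges: [-3.08, 3.08], [-0.75, 2.2], [0.22, 2.44], [-1.43, 4.57], [0, 2.65], [-2.85, 2.85]. Speed limits (rad/s): [2.79, 2.79, 3.14, 3.14, 3.14, 3.14].

## Interface

Orientations are given as a unit quaternion [x, y, z, w].
In Python, from station import manip gives the robot as it stands. The module is installed in compiled form; this text tells all that it offers.
- The arm moves only by the tool send_rows, never from a script. Its argument "commands" is a list of rows, each an object with "delta_pos": the shift along the world's x, y, z in cm, a list of three; "yaw": the turn about the world's z in rad. A call has 1 to 10 rows; each row shifts and turns the pose as measured when the row begins; what a row does not reach is not made up. A row lasts 1/8 s, in which the tool goes at most 62.5 mm and 10.7 degrees, less where a joint would pass 70% of its speed; a pose out of reach is approached as far as the arm can. A call is refused whole if a number of a shift passes 6.25 or a number of a turn 0.188, either way. A call with a gripper value outside its range is refused whole. "grip" is the closure, from -1 (fully open) to 1 (shut), set as the call begins (left out, the last holds). The fingers move at their own pace and stop on an object; "force" is the grip in N (left out, the last holds). Time passes only in rows, so rows that do not move let the fingers close. It gives the time, the measured TCP pose, the force and the opening at its end, in the units of the state.
- manip.sense(): the state, without advancing time (a new reading comes with each control period).
- manip.snapshot(name): name is "side" or "top"; returns the picture (420x560x3 uint8, blue, green, red); there is no depth.
- manip.get_calibration(name): a dict with "fx", "fy", "cx", "cy" (pixels), "dist_coeffs" ([k1, k2, p1, p2, k3] as OpenCV has them; the pictures are not rectified), "world_to_cam" (4x4, takes a point from world to camera coordinates). Camera axes: x right, y down, z forward; pixel columns grow to the right and rows downward; lengths in m; the calibration is good to about 2 mm. A picture is of the moment at which its call begins. get_calibration takes no time and is no camera call.
- manip.sign_off(): hands the job in, once; it reports no verdict.
The state is a dict: "t": time; "q": joint angles; "qd": joint speeds; "tau": joint torques, N m; "tcp_pos": TCP position; "tool_rot": TCP orientation; "force": force on the tool from outside, world axes, zero at the start; "ft_torque": the same for the moment, N m; "finger_gap": opening from 0.0 (shut) to 1.0 (fully open).
Only numpy, scipy, OpenCV 4.12 (cv2) and the standard library are available. Lean on these libraries where they do the work, as an engineer would, in place of code of your own. Each camera call takes 0.05 s, during which the arm holds its last target. There are 200 camera calls.

## Working session

There is one attempt and no reset: what is moved stays moved. The work goes in short steps, Python scripts to look and compute and a tool call to move; the robot and the scene stay as the last step left them, time stands still between calls to the robot, and variables do not carry over. Pictures are saved under pics/ and viewed, about 8 in all and at most 12, crops included, and the job is handed in when it is done.

Besides the shell and the picture viewer there is one more tool, called after "Emit:" by a JSON object that holds its "name" and its "arguments", one argument or row to a line. send_rows: Moves the arm, as the interface text tells. Its arguments: {"type":"object","properties":{"commands":{"type":"array","items":{"type":"object","properties":{"delta_pos":{"type":"array","items":{"type":"number"}},"yaw":{"type":"number"}}}},"grip":{"type":"number"},"force":{"type":"number"}},"required":["commands"]}

```bash
mkdir -p pics
cat > h.py <<'E'
import numpy as np, cv2
from station import manip
def cal(n):
    c=manip.get_calibration(n); K=np.array([[c['fx'],0,c['cx']],[0,c['fy'],c['cy']],[0,0,1]],float)
    return K,np.array(c['dist_coeffs'],float),np.array(c['world_to_cam'],float)
def proj(n,P):
    K,d,T=cal(n); return cv2.projectPoints(np.array(P,float).reshape(-1,3),cv2.Rodrigues(T[:3,:3])[0],T[:3,3],K,d)[0][:,0]
def unproj(n,uv,z):
    K,d,T=cal(n); u=cv2.undistortPoints(np.array(uv,float).reshape(-1,1,2),K,d)[:,0]
    R=T[:3,:3]; C=-R.T@T[:3,3]; D=np.c_[u,np.ones(len(u))]@R
    z=np.broadcast_to(z,len(u)); return C+D*((z-C[2])/D[:,2])[:,None]
E
python3 - <<'E'
from h import *
for n in('top','side'):
    cv2.imwrite(f'pics/{n}0.png',manip.snapshot(n)); K,d,T=cal(n); print(n,K[0,0],-T[:3,:3].T@T[:3,3],T[2,:3])
E
```

```text
top 517.4475376150821 [0.28454655 0.03442664 1.11058371] [ 0.12526382 -0.00849275 -0.99208712]
side 413.4804379772434 [ 0.4115718  -0.72272148  0.42929157] [-0.02309972  0.89266182 -0.45013473]
```

View pics/top0.png

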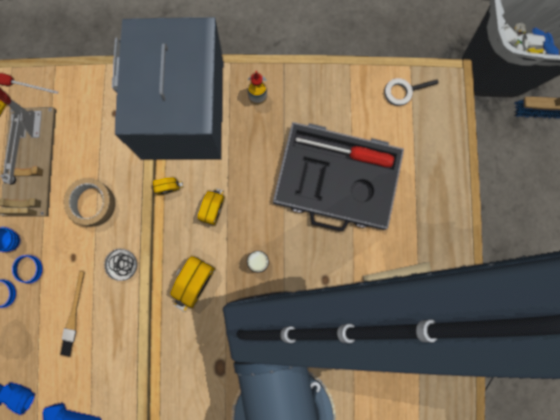

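View pics/side0.png

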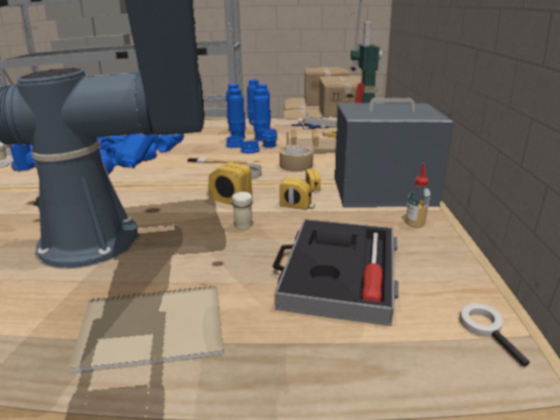

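Top view: there are three yellow tapes, at (166,185) small, (210,207) medium and (191,281) large. The case is around (338,177), with its rectangle at about (312,180). Next I'll confirm sizes in an enlarged crop.

Run:
```python
from h import *
t=cv2.imread('pics/top0.png'); s=cv2.imread('pics/side0.png')
a=cv2.resize(t[165:315,140:260],None,fx=4,fy=4,interpolation=cv2.INTER_CUBIC)[:600]
b=cv2.resize(s[150:220,200:330],None,fx=2.4,fy=2.4,interpolation=cv2.INTER_CUBIC)
c=cv2.resize(t[120:235,270:410],None,fx=2.28,fy=2.28,interpolation=cv2.INTER_CUBIC)
o=np.zeros((600,800,3),np.uint8); o[:,:480]=a; o[:b.shape[0],480:480+b.shape[1]]=b[:,:320]; o[200:200+c.shape[0],480:480+c.shape[1]]=c[:,:320]
cv2.imwrite('pics/crop1.png',o)
for uv,z in (((166,185),.05),((210,207),.064),((191,281),.08)): print(uv,unproj('top',[uv],z))
print('case corners',unproj('top',[(295,124),(402,148),(386,228),(275,204)],.034))
hsv=cv2.cvtColor(t,cv2.COLOR_BGR2HSV); m=cv2.inRange(hsv,(15,150,120),(35,255,255))
n,l,st,ce=cv2.connectedComponentsWithStats(m)
for i in range(1,n):
    if st[i,4]>60: print(st[i],ce[i],cv2.minAreaRect(np.argwhere(l==i)[:,::-1].astype(np.float32)))
```

```text
(166, 185) [[0.48328783 0.24775598 0.05      ]]
(210, 207) [[0.43517875 0.1527519  0.064     ]]
(191, 281) [[0.28436851 0.1862591  0.08      ]]
case corners [[ 0.6213664  -0.0232086   0.034     ]
 [ 0.5708104  -0.2550821   0.034     ]
 [ 0.39676707 -0.21507718  0.034     ]
 [ 0.44654791  0.01939979  0.034     ]]
[248  83  18  12 123] [257.56910569  89.42276423] ((256.6551818847656, 88.8620834350586), (10.795912742614746, 17.107370376586914), 85.2363510131836)
[152 177  25  16 301] [163.72093023 183.74086379] ((163.92355346679688, 183.40589904785156), (13.77508544921875, 23.97081756591797), 77.47119140625)
[197 191  27  32 544] [209.38051471 206.28492647] ((209.48226928710938, 205.99362182617188), (18.66720962524414, 31.049287796020508), 19.79887580871582)
[ 170  256   42   50 1165] [190.07296137 279.92961373] ((189.88815307617188, 279.9032897949219), (26.448673248291016, 45.76316833496094), 29.538782119750977)
```

View pics/crop1.png

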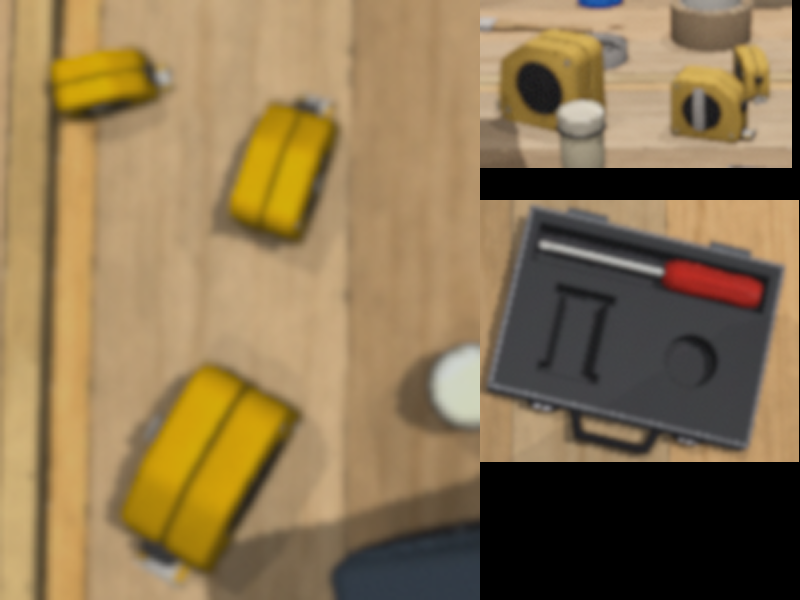

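Crop: the middle-sized tape is at (210,207). Its body is about 31 px, or roughly 65 mm, against 24 px and 46 px for the others. The hook is at the top (219,191) and the clip on the right. The pocket is centred near (312,178). I'll fit both poses with overlays.

```bash
cat > fit.py <<'E'
from h import *
from scipy.optimize import minimize
def body(p,z0=0,b=(-17,19,-29,40,2,64)):
    x,y,a=p; c,s=np.cos(a),np.sin(a)
    # octagon profile approximating rounded edges in y-z
    r=8; yz=[(b[2]+r,b[4]),(b[3]-r,b[4]),(b[3],b[4]+r),(b[3],b[5]-r),(b[3]-r,b[5]),(b[2]+r,b[5]),(b[2],b[5]-r),(b[2],b[4]+r)]
    P=np.array([(X,Y,Z) for X in b[:2] for Y,Z in yz])/1000
    return np.c_[x+c*P[:,0]-s*P[:,1],y+s*P[:,0]+c*P[:,1],P[:,2]+z0]
def hullimg(n,P,sc=4):
    m=np.zeros((420*sc,560*sc),np.uint8); h=cv2.convexHull((proj(n,P)*sc).astype(np.float32)); cv2.fillConvexPoly(m,h.round().astype(int),255)
    return cv2.resize(m,(560,420),interpolation=cv2.INTER_AREA)/255.
def mask(img,c,r=40):
    hsv=cv2.cvtColor(img,cv2.COLOR_BGR2HSV); m=cv2.inRange(hsv,(15,130,70),(35,255,255))
    n,l=cv2.connectedComponents(m); k=l[c[1],c[0]]; m=(l==k).astype(np.uint8)
    h=cv2.convexHull(np.argwhere(m)[:,::-1].astype(np.int32)); o=np.zeros_like(m); cv2.fillConvexPoly(o,h,1); return o.astype(float)
def fit(obs,p0,z0=0):
    f=lambda p:sum(np.abs(hullimg(n,body(p,z0))-m).sum() for n,m in obs)
    r=minimize(f,p0,method='Nelder-Mead',options=dict(initial_simplex=[p0]+[np.add(p0,d) for d in ((.008,0,0),(0,.008,0),(0,0,.12))],xatol=1e-4,fatol=.5)); return r.x,r.fun
E
python3 - <<'E'
from fit import *
t=cv2.imread('pics/top0.png'); s=cv2.imread('pics/side0.png')
mt=mask(t,(205,203)); ms=mask(s,(287,184)) ; print(mt.sum(),ms.sum())
p0=(.433,.153,1.25+np.pi/2-.0)
best=None
for obs in ([('top',mt)],[('side',ms)],[('top',mt),('side',ms)]):
    p,f=fit(obs,p0); print([o[0] for o in obs],p,np.degrees(p[2]),f)
yaw=np.radians(-13); 
c=unproj('top',[(295,124),(402,148),(386,228),(275,204)],.034)
L=np.array([[.09,.125],[.09,-.125],[-.09,-.125],[-.09,.125]])
# rigid fit
cc=c[:,:2].mean(0); H=L.T@(c[:,:2]-cc); a=np.arctan2(H[0,1]-H[1,0],H[0,0]+H[1,1]); print('case',cc,a,np.degrees(a))
def pan(n,img,ctr,a,z,W=400,Hh=300,mm=.4):
    # case frame: up=x, left=y
    v,u=np.mgrid[:Hh,:W]; X=(Hh/2-v)*mm/1000; Y=(W/2-u)*mm/1000
    P=np.stack([ctr[0]+np.cos(a)*X-np.sin(a)*Y,ctr[1]+np.sin(a)*X+np.cos(a)*Y,np.full(X.shape,z)],-1)
    q=proj(n,P).reshape(Hh,W,2).astype(np.float32); return cv2.remap(img,q[...,0],q[...,1],cv2.INTER_CUBIC)
pk=unproj('top',[(312.5,178.3)],.034)[0]; R=np.array([[np.cos(a),np.sin(a)],[-np.sin(a),np.cos(a)]]); print('pk',pk,'in case',R@(pk[:2]-cc))
A=pan('top',t,pk,a,.034); B=pan('side',s,pk,a,.034)
for I in(A,B): 
    I[:]=cv2.convertScaleAbs(I,alpha=2.2)
    cv2.rectangle(I,(200-70,150-105),(200+70,150+105),(0,255,0),1)
def ov(n,img,c,z,W=400,Hh=300):
    x0,y0=int(c[0]-W/z/2),int(c[1]-Hh/z/2); o=cv2.resize(img[y0:y0+Hh//z+1,x0:x0+W//z+1],None,fx=z,fy=z,interpolation=cv2.INTER_CUBIC)[:Hh,:W]
    h=cv2.convexHull(proj(n,body(p)).astype(np.float32))[:,0]; cv2.polylines(o,[((h-[x0,y0]+.5)*z).round().astype(int)],True,(255,0,255),1); return o
o=np.vstack([np.hstack([A,B]),np.hstack([ov('top',t,(210,207),6),ov('side',s,(297,187),5)])]); cv2.imwrite('pics/fit1.png',o)
E
```

```text
692.0 1235.0
['top'] [0.43365867 0.15728735 4.38132827] 251.0316184980576 61.03137254901961
['side'] [0.45309589 0.16884785 2.21345707] 126.82174830420074 319.3137254901961
['top', 'side'] [0.44688925 0.15189811 1.25520237] 71.91779794975419 444.79607843137256
case [ 0.50887295 -0.11849202] -0.21915641757148996 -12.556737780053089
pk [ 0.50213846 -0.06000509  0.034     ] in case [-0.01928883  0.05562388]
```

View pics/fit1.png

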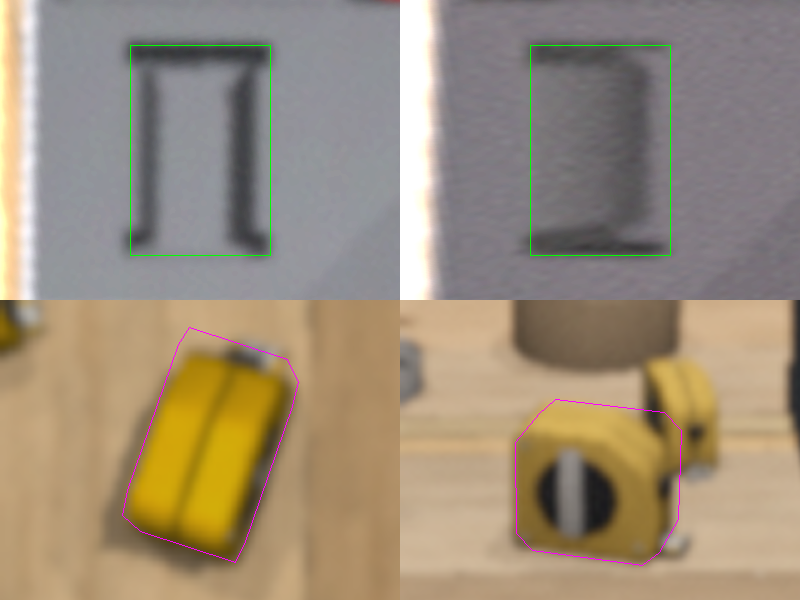

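The side mask merged with the small tape, and the body is chamfered at the hook end. I'll refit with both handled.

Run:
```python
import fit; from fit import *
def body(p,z0=0):
    x,y,a,cy,cz=p; c,s=np.cos(a),np.sin(a); r=7
    yz=[(-29+2,2),(40-r,2),(40,2+r),(40,64-r-3),(40-r-3,64),(-29+1000*cy,64),(-29,64-1000*cz),(-29,6)]
    P=np.array([(X,Y,Z) for X in (-17,19) for Y,Z in yz])/1000
    return np.c_[x+c*P[:,0]-s*P[:,1],y+s*P[:,0]+c*P[:,1],P[:,2]+z0]
t=cv2.imread('pics/top0.png'); s=cv2.imread('pics/side0.png')
mt=mask(t,(205,203)); w=np.ones((420,560)); w[:196,303:]=0
hsv=cv2.cvtColor(s,cv2.COLOR_BGR2HSV); m=cv2.inRange(hsv,(15,130,70),(35,255,255)); m[:196,303:]=0; m[:150]=0;m[225:]=0;m[:,:272]=0;m[:,318:]=0
n,l,st,_=cv2.connectedComponentsWithStats(m); l=(l==1+np.argmax(st[1:,4])); h=cv2.convexHull(np.argwhere(l)[:,::-1].astype(np.int32)); ms=np.zeros((420,560)); cv2.fillConvexPoly(ms,h,1.); ms*=w
for W in((1,1),(1,0),(0,1)):
    f=lambda p:W[0]*np.abs(hullimg('top',body(p))-mt).sum()+W[1]*np.abs(hullimg('side',body(p))*w-ms).sum()+1e3*((p[3]-.02)**2+(p[4]-.02)**2)
    p0=np.array([.428,.155,4.381,.02,.02]); S=[p0]+[p0+d for d in np.diag([.008,.008,.1,.008,.008])]
    r=minimize(f,p0,method='Nelder-Mead',options=dict(initial_simplex=S,xatol=1e-4,fatol=.3,maxiter=400)); p=r.x; print(W,p.round(4),np.degrees(p[2]),r.fun,mt.sum(),ms.sum())
    if W==(1,1): pb=p
def ov(n,img,c,z,W=400,Hh=300):
    x0,y0=int(c[0]-W/z/2),int(c[1]-Hh/z/2); o=cv2.resize(img[y0:y0+Hh//z+1,x0:x0+W//z+1],None,fx=z,fy=z,interpolation=cv2.INTER_CUBIC)[:Hh,:W]
    q=((proj(n,body(pb))-[x0,y0]+.5)*z).round().astype(int)
    for k in(q[:8],q[8:]): cv2.polylines(o,[k],True,(255,0,255),1)
    return o
cv2.imwrite('pics/fit2.png',np.hstack([ov('top',t,(210,207),6),ov('side',s,(297,187),5)]))
```

```text
(1, 1) [0.4339 0.1573 4.4031 0.0097 0.0287] 252.27867650497024 136.10660936352798 692.0 730.0
(1, 0) [0.4334 0.1574 4.4172 0.0095 0.0259] 253.08662110350394 58.47742216870974 692.0 730.0
(0, 1) [0.4368 0.159  4.4598 0.0131 0.0115] 255.52923074000668 51.03785903547719 692.0 730.0
```

View pics/fit2.png

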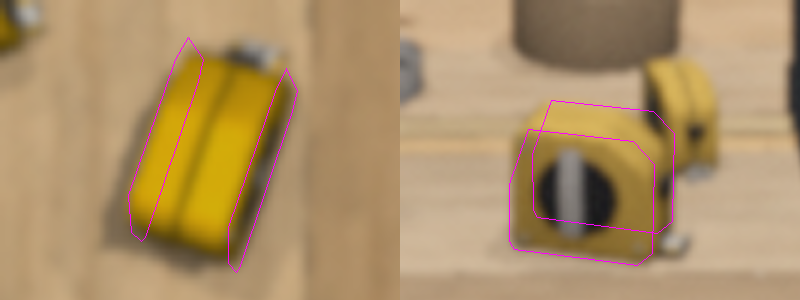

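Overlay is 180° off: the hook must be at −y, so the yaw should be about 72°. Refitting.

```bash
cat > fit3.py <<'E'
from fit import *
def body(p,z0=0):
    x,y,a,cy,cz=p; c,s=np.cos(a),np.sin(a); r=7
    yz=[(-29+2,2),(40-r,2),(40,2+r),(40,64-r-3),(40-r-3,64),(-29+1000*cy,64),(-29,64-1000*cz),(-29,6)]
    P=np.array([(X,Y,Z) for X in (-17,19) for Y,Z in yz])/1000
    return np.c_[x+c*P[:,0]-s*P[:,1],y+s*P[:,0]+c*P[:,1],P[:,2]+z0]
E
python3 - <<'E'
from fit3 import *
t=cv2.imread('pics/top0.png'); s=cv2.imread('pics/side0.png')
mt=mask(t,(205,203)); w=np.ones((420,560)); w[:196,303:]=0
hsv=cv2.cvtColor(s,cv2.COLOR_BGR2HSV); m=cv2.inRange(hsv,(15,130,70),(35,255,255)); m[:196,303:]=0; m[:150]=0;m[225:]=0;m[:,:272]=0;m[:,318:]=0
n,l,st,_=cv2.connectedComponentsWithStats(m); l=(l==1+np.argmax(st[1:,4])); h=cv2.convexHull(np.argwhere(l)[:,::-1].astype(np.int32)); ms=np.zeros((420,560)); cv2.fillConvexPoly(ms,h,1.); ms*=w
for W in((1,1),(1,0),(0,1)):
    f=lambda p:W[0]*np.abs(hullimg('top',body(p))-mt).sum()+W[1]*np.abs(hullimg('side',body(p))*w-ms).sum()+1e3*((p[3]-.02)**2+(p[4]-.02)**2)
    p0=np.array([.440,.153,1.25,.02,.02]); S=[p0]+[p0+d for d in np.diag([.008,.008,.1,.008,.008])]
    r=minimize(f,p0,method='Nelder-Mead',options=dict(initial_simplex=S,xatol=1e-4,fatol=.3,maxiter=400)); p=r.x; print(W,p.round(4),np.degrees(p[2]),r.fun)
    if W==(1,1): pb=p
print('hook px',proj('top',[[pb[0]+.038*np.sin(pb[2]),pb[1]-.038*np.cos(pb[2]),.01]]), 'sense',{k:np.round(v,3) for k,v in manip.sense().items()})
def ov(n,img,c,z,W=400,Hh=300):
    x0,y0=int(c[0]-W/z/2),int(c[1]-Hh/z/2); o=cv2.resize(img[y0:y0+Hh//z+1,x0:x0+W//z+1],None,fx=z,fy=z,interpolation=cv2.INTER_CUBIC)[:Hh,:W]
    q=((proj(n,body(pb))-[x0,y0]+.5)*z).round().astype(int)
    for k in(q[:8],q[8:]): cv2.polylines(o,[k],True,(255,0,255),1)
    return o
cv2.imwrite('pics/fit3.png',np.hstack([ov('top',t,(210,207),6),ov('side',s,(297,187),5)]))
E
```

```text
(1, 1) [0.4445 0.1519 1.2543 0.0199 0.0217] 71.86479585820891 123.7321648876611
(1, 0) [0.4445 0.1518 1.2558 0.0199 0.0349] 71.95013058771387 34.15049714844214
(0, 1) [0.4476 0.1541 1.2588 0.0187 0.0186] 72.12199547239473 56.97632943232471
hook px [[219.00241065 189.80320686]] sense {'t': np.float64(0.1), 'q': array([-1.386,  0.528,  1.434, -0.   ,  1.181, -0.178]), 'qd': array([-0.   , -0.001, -0.004, -0.   , -0.003,  0.001]), 'tau': array([-0.0000e+00, -4.4330e+01, -1.7859e+01, -0.0000e+00,  4.0000e-03,
        0.0000e+00]), 'tcp_pos': array([ 0.222, -0.583,  0.23 ]), 'tool_rot': array([ 0.984,  0.181, -0.   , -0.001]), 'force': array([ 0.686, -0.371,  0.004]), 'ft_torque': array([-0.028, -0.039, -0.028]), 'finger_gap': np.float64(1.004)}
```

View pics/fit3.png

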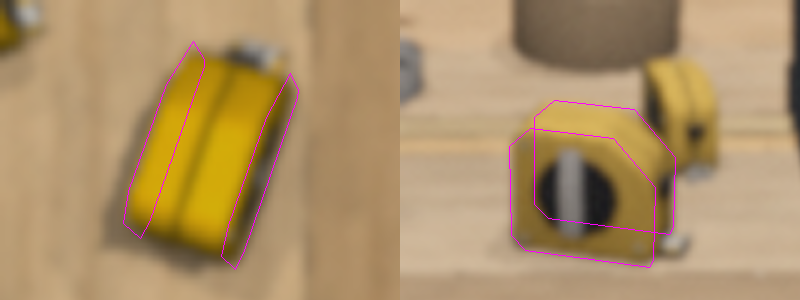

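Tape is at about (0.445, 0.152), yaw 72°, with the projected hook matching the seen one. The pocket is at about (0.502, −0.060), long axis −12.6°. Moving above the tape now.

Emit:
{"name": "send_rows", "arguments": {
  "commands": [
    {"delta_pos": [2.8,5.5,0],"yaw": -0.17},
    {"delta_pos": [2.8,5.5,0],"yaw": -0.17},
    {"delta_pos": [2.8,5.5,0],"yaw": -0.17},
    {"delta_pos": [2.8,5.5,0],"yaw": -0.17},
    {"delta_pos": [2.8,5.5,0]},
    {"delta_pos": [2.8,5.5,0]},
    {"delta_pos": [2.8,5.5,0]},
    {"delta_pos": [0.4,5.8,0]},
    {"delta_pos": [0.4,5.8,0]},
    {"delta_pos": [0.4,5.8,0]}
  ],
  "grip": -1,
  "force": 80
}}

```text
validation failed for argument at $.co...
```

Emit:
{"name": "send_rows", "arguments": {
  "commands": [
    {"delta_pos": [2.8,5.5,0],"yaw": -0.17},
    {"delta_pos": [2.8,5.5,0],"yaw": -0.17},
    {"delta_pos": [2.8,5.5,0],"yaw": -0.17},
    {"delta_pos": [2.8,5.5,0],"yaw": -0.17},
    {"delta_pos": [2.8,5.5,0],"yaw": 0},
    {"delta_pos": [2.8,5.5,0],"yaw": 0},
    {"delta_pos": [2.8,5.5,0],"yaw": 0},
    {"delta_pos": [0.4,5.8,0],"yaw": 0},
    {"delta_pos": [0.4,5.8,0],"yaw": 0},
    {"delta_pos": [0.4,5.8,0],"yaw": 0}
  ],
  "grip": -1,
  "force": 80
}}

```text
t: 1.35
tcp_pos: [0.431, -0.0166, 0.2277]
tool_rot: [0.985, -0.173, 0.001, -0.001]
force: [0.5, -0.4, -0.2]
finger_gap: 0.998
```

Emit:
{"name": "send_rows", "arguments": {
  "commands": [
    {"delta_pos": [0.3,5.7,-2],"yaw": 0.03},
    {"delta_pos": [0.3,5.7,-2],"yaw": 0},
    {"delta_pos": [0.3,5.7,-2],"yaw": 0},
    {"delta_pos": [0,0,-3],"yaw": 0},
    {"delta_pos": [0,0,0],"yaw": 0}
  ]
}}

```text
t: 1.98
tcp_pos: [0.4398, 0.1645, 0.1356]
tool_rot: [0.988, -0.154, 0.003, -0.001]
force: [-0.1, 0.4, -0.1]
finger_gap: 1.002
```

Run:
```python
from h import *
t=manip.snapshot('top'); s=manip.snapshot('side')
o=np.hstack([cv2.resize(t[155:255,150:270],None,fx=4,fy=4,interpolation=cv2.INTER_CUBIC)[:,:400],cv2.resize(s[110:220,240:350],None,fx=3.63,fy=3.63,interpolation=cv2.INTER_CUBIC)[:400,:400]])
cv2.imwrite('pics/pre.png',o); d=manip.sense(); q=d['tool_rot']; print(d['tcp_pos'],np.degrees(2*np.arctan2(q[1],q[0]))+90)
```

```text
Traceback (most recent call last):
ValueError: all the input array dimensions except for the concatenation axis must match exactly, but along dimension 0, the array at index 0 has size 400 and the array at index 1 has size 399
```

Emit:
{"name": "send_rows", "arguments": {
  "commands": [
    {"delta_pos": [0.1,-0.95,-2],"yaw": 0},
    {"delta_pos": [0,0,-2],"yaw": 0},
    {"delta_pos": [0,0,-2],"yaw": 0},
    {"delta_pos": [0,0,0],"yaw": 0}
  ]
}}

```text
t: 2.58
tcp_pos: [0.4487, 0.1507, 0.0818]
tool_rot: [0.987, -0.158, 0.012, -0.003]
force: [0.1, -0.1, 0.4]
finger_gap: 1.0
```

Run:
```python
from h import *
s=manip.snapshot('side'); t=manip.snapshot('top')
o=np.hstack([cv2.resize(t[155:255,150:270],(480,400),interpolation=cv2.INTER_CUBIC)[:,:400],cv2.resize(s[120:220,240:340],(400,400),interpolation=cv2.INTER_CUBIC)])
cv2.imwrite('pics/pre.png',o); d=manip.sense(); q=d['tool_rot']; print(d['tcp_pos'],np.degrees(2*np.arctan2(q[1],q[0]))+90)
```

```text
[0.44954242 0.15106747 0.08274856] 71.80628560363971
```

View pics/pre.png

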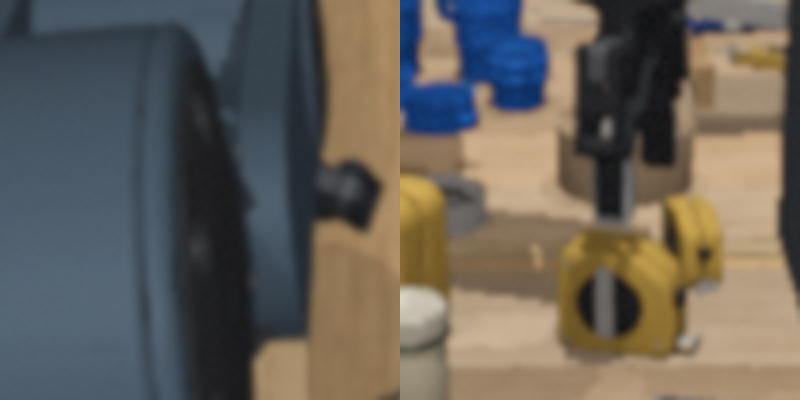

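Emit:
{"name": "send_rows", "arguments": {
  "commands": [
    {"delta_pos": [-0.8,0.4,0],"yaw": 0},
    {"delta_pos": [0,0,0],"yaw": 0}
  ]
}}

```text
t: 2.92
tcp_pos: [0.442, 0.1551, 0.0846]
tool_rot: [0.987, -0.158, 0.015, -0.004]
force: [-0.3, -0.7, 1.1]
finger_gap: 1.001
```

Run:
```python
from station import manip
d=manip.sense(); print({k:d[k].round(4) for k in('q','qd','tcp_pos','tool_rot','force')})
```

```text
{'q': array([9.8200e-02, 5.7190e-01, 1.9676e+00, 1.0000e-04, 5.7180e-01,
       1.9873e+00]), 'qd': array([-0.0075, -0.0104, -0.0266, -0.0037, -0.0062,  0.0015]), 'tcp_pos': array([0.442 , 0.1551, 0.0846]), 'tool_rot': array([ 0.9872, -0.1585,  0.0146, -0.0039]), 'force': array([-0.3054, -0.7421,  1.0858])}
```

Emit:
{"name": "send_rows", "arguments": {
  "commands": [
    {"delta_pos": [0,0,-1.2],"yaw": 0},
    {"delta_pos": [0,0,-1.2],"yaw": 0},
    {"delta_pos": [0,0,0],"yaw": 0}
  ]
}}

```text
t: 3.3
tcp_pos: [0.4423, 0.1554, 0.0595]
tool_rot: [0.987, -0.158, 0.015, -0.004]
force: [-0.6, -0.6, -0.2]
finger_gap: 1.0
```

Emit:
{"name": "send_rows", "arguments": {
  "commands": [
    {"delta_pos": [0,0,-1.2],"yaw": 0},
    {"delta_pos": [0,0,-1.2],"yaw": 0},
    {"delta_pos": [0,0,-0.4],"yaw": 0},
    {"delta_pos": [0,0,0],"yaw": 0}
  ]
}}

```text
t: 3.8
tcp_pos: [0.442, 0.1553, 0.0286]
tool_rot: [0.987, -0.158, 0.015, -0.004]
force: [-0.2, 0.7, 0.3]
finger_gap: 0.998
```

Emit:
{"name": "send_rows", "arguments": {
  "commands": [
    {"delta_pos": [0,0,0],"yaw": 0},
    {"delta_pos": [0,0,0],"yaw": 0},
    {"delta_pos": [0,0,0],"yaw": 0},
    {"delta_pos": [0,0,0],"yaw": 0},
    {"delta_pos": [0,0,0],"yaw": 0},
    {"delta_pos": [0,0,0],"yaw": 0}
  ],
  "grip": 1,
  "force": 60
}}

```text
t: 4.55
tcp_pos: [0.4421, 0.1553, 0.0293]
tool_rot: [0.987, -0.158, 0.015, -0.004]
force: [0.4, 0.6, -0.6]
finger_gap: 0.408
```

Emit:
{"name": "send_rows", "arguments": {
  "commands": [
    {"delta_pos": [0,0,1.5],"yaw": 0},
    {"delta_pos": [0,0,2],"yaw": 0},
    {"delta_pos": [0,0,2],"yaw": 0},
    {"delta_pos": [0,0,1.5],"yaw": 0},
    {"delta_pos": [0.5,-2,0],"yaw": 0.02},
    {"delta_pos": [1.1,-4,0],"yaw": 0.04},
    {"delta_pos": [1.1,-4,0],"yaw": 0.03},
    {"delta_pos": [1.1,-4,0],"yaw": 0},
    {"delta_pos": [1.1,-4,0],"yaw": 0},
    {"delta_pos": [0,0,0],"yaw": 0}
  ]
}}

```text
t: 5.8
tcp_pos: [0.4902, -0.0298, 0.1002]
tool_rot: [0.994, -0.111, 0.014, -0.004]
force: [0.3, -0.7, -1.7]
finger_gap: 0.415
```

Emit:
{"name": "send_rows", "arguments": {
  "commands": [
    {"delta_pos": [0.5,-1.3,0],"yaw": 0},
    {"delta_pos": [0.4,-1.2,0],"yaw": 0},
    {"delta_pos": [0,0,0],"yaw": 0}
  ]
}}

```text
t: 6.18
tcp_pos: [0.4983, -0.0549, 0.0997]
tool_rot: [0.994, -0.11, 0.012, -0.004]
force: [-0.2, 0.6, -2.3]
finger_gap: 0.413
```

```bash
cat > see.py <<'E'
import sys; from fit3 import *
def run(name,off=(.0016,.0042),zoff=.0293):
    t=manip.snapshot('top'); s=manip.snapshot('side'); cv2.imwrite('pics/raw_t.png',t); cv2.imwrite('pics/raw_s.png',s)
    d=manip.sense(); q=d['tool_rot']; a=2*np.arctan2(q[1],q[0])+np.pi/2; x,y,z=d['tcp_pos']
    ox=x-(np.cos(a)*off[0]-np.sin(a)*off[1]); oy=y-(np.sin(a)*off[0]+np.cos(a)*off[1])
    print('tcp',d['tcp_pos'].round(4),'yaw',np.degrees(a).round(2),'origin',np.round([ox,oy,z-zoff],4),'F',d['force'].round(1),'gap',round(float(d['finger_gap']),3),'rot',q.round(4),'t',d['t'])
    c=-.219; pc=(.5038,-.0592); R=lambda u,v:[pc[0]+np.cos(c)*u-np.sin(c)*v,pc[1]+np.sin(c)*u+np.cos(c)*v,.034]
    rect=[R(u,v) for u,v in((.042,.028),(.042,-.028),(-.042,-.028),(-.042,.028))]
    def ov(n,img,ctr,zz):
        x0,y0=int(ctr[0]-400/zz/2),int(ctr[1]-500/zz/2); o=cv2.resize(img[y0:y0+500//zz+1,x0:x0+400//zz+1],None,fx=zz,fy=zz,interpolation=cv2.INTER_CUBIC)[:500,:400]
        S=lambda P:((proj(n,P)-[x0,y0]+.5)*zz).round().astype(int)
        qq=S(body((ox,oy,a,.02,.02),z-zoff))
        for k in(qq[:8],qq[8:]): cv2.polylines(o,[k],True,(255,0,255),1)
        cv2.polylines(o,[S(rect)],True,(0,255,0),1); return o
    cv2.imwrite(f'pics/{name}.png',np.hstack([ov('top',t,(312,178),5),ov('side',s,(335,225),5)]))
if __name__=='__main__': run(sys.argv[1])
E
python3 see.py hover1
```

```text
tcp [ 0.4975 -0.054   0.0996] yaw 77.41 origin [ 0.5013 -0.0564  0.0703] F [ 0.4  1.1 -2.4] gap 0.416 rot [ 0.9939 -0.1096  0.0116 -0.0045] t 6.275
```

View pics/hover1.png

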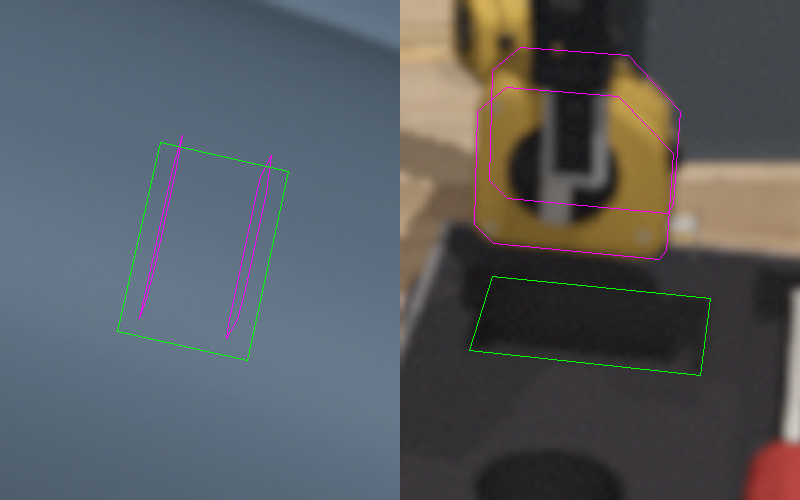

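The top view is occluded by the arm. The side view shows the held tape matching the model. I'll check the pocket outline on the unobstructed initial images.

Run:
```python
from h import *
c=-.219; pc=(.5038,-.0592); R=lambda u,v:[pc[0]+np.cos(c)*u-np.sin(c)*v,pc[1]+np.sin(c)*u+np.cos(c)*v,.034]
rect=[R(u,v) for u,v in((.042,.028),(.042,-.028),(-.042,-.028),(-.042,.028))]
o=[]
for n in('top','side'):
    im=cv2.imread(f'pics/{n}0.png'); ctr=proj(n,[[*pc,.034]])[0]; zz=7; x0,y0=(ctr-28).astype(int)
    k=cv2.convertScaleAbs(cv2.resize(im[y0:y0+57,x0:x0+57],None,fx=zz,fy=zz,interpolation=cv2.INTER_CUBIC),alpha=2.5)
    for p in ((proj(n,rect)-[x0,y0]+.5)*zz).round().astype(int): cv2.drawMarker(k,tuple(int(v) for v in p),(0,255,0),cv2.MARKER_CROSS,14,1)
    o.append(k); print(n,x0,y0,proj(n,rect).round(1).tolist())
cv2.imwrite('pics/pk.png',np.hstack(o))
```

```text
top 284 149 [[303.4, 155.8], [329.0, 161.6], [320.9, 199.5], [295.0, 193.6]]
side 304 211 [[356.5, 234.1], [354.6, 249.5], [308.2, 244.6], [312.9, 229.8]]
```

View pics/pk.png

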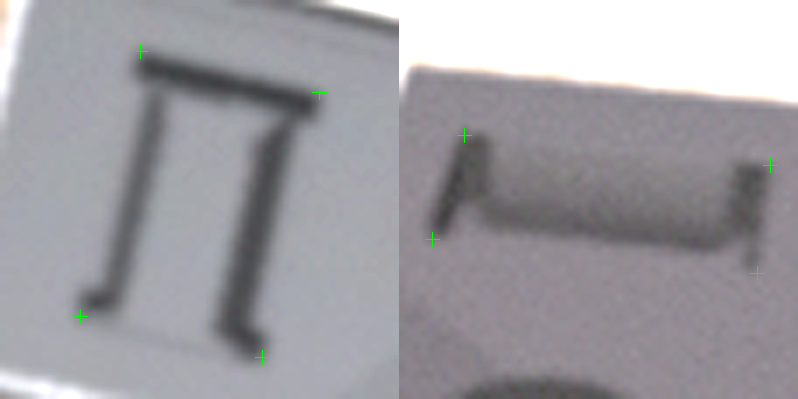

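Pocket confirmed in both views to about 1 mm: corners at (303,156)…(321,199) top and (308,245)…(356,234) side. Next I'll check the held tape's lengthwise position numerically in the side view.

Run:
```python
from fit3 import *
s=cv2.imread('pics/raw_s.png'); a=np.radians(77.41); O=np.array([.5013,-.0564,.0703]); c,sn=np.cos(a),np.sin(a)
W=lambda x,y,z:O+np.array([c*x-sn*y,sn*x+c*y,z])/1000
x0,y0=295,175; hsv=cv2.cvtColor(s,cv2.COLOR_BGR2HSV)
for z in(15,25,35):
    pl=proj('side',[W(-17,40,z),W(-17,-29,z)]); r=int(round(pl[:,1].mean()))
    m=cv2.inRange(hsv[r:r+1],(15,110,60),(35,255,255))[0]; k=np.where(m[300:360])[0]+300; print(z,'model',pl.round(1).tolist(),'row',r,'yellow',k.min(),k.max())
print('far',proj('side',[W(19,40,15),W(19,-29,15)]).round(1).tolist(),'hook',proj('side',[W(0,-40,h) for h in(3,8,13)]).round(1).tolist())
r=s[214:226,340:362].astype(int); print(hsv[214:226,340:362,1]); print(hsv[214:226,340:362,2])
```

```text
15 model [[309.4, 216.3], [348.0, 219.9]] row 218 yellow 309 347
25 model [[309.5, 211.3], [348.4, 214.9]] row 213 yellow 309 348
35 model [[309.6, 206.3], [348.7, 209.8]] row 208 yellow 310 348
far [[312.4, 207.6], [349.5, 210.9]] hook [[354.4, 222.0], [354.6, 219.6], [354.8, 217.1]]
[[162 162 160 160 162 160 164 165 147 106  88  82  84  84  83  83  84  84
   82  84  83  83]
 [166 164 162 161 161 163 165 163 145 108  86  85  84  84  83  83  84  86
   84  84  83  84]
 [164 166 162 161 162 164 163 165 147 108  89  86  84  83  82  83  83  84
   85  85  84  85]
 [165 164 166 165 165 162 165 164 137  88  72  69  72  73  77  79  82  83
   83  84  84  84]
 [164 166 163 166 164 164 163 155 107  51  38  38  42  51  61  79  84  87
   86  84  85  87]
 [162 165 165 164 163 165 162 147  78  30  22  21  23  29  50  77  87  87
   87  87  87  87]
 [165 160 149 143 143 157 162 144  76  36  27  25  24  29  52  77  86  87
   86  86  88  87]
 [164 154 127 110 114 144 160 147 100  70  64  59  55  53  62  77  81  81
   84  85  83  84]
 [162 149 121  97 101 135 158 151 109  90  92  94  93  79  69  72  78 
[... 719 characters left out ...]
8 180 181 171 159 161 167 168
  169 169 168 168]
 [140 139 141 140 142 144 142 135 134 152 176 186 185 174 162 163 167 168
  168 167 168 168]
 [139 140 139 139 141 143 140 133 135 158 177 184 183 173 163 166 170 170
  170 169 169 168]
 [138 136 137 135 136 140 139 132 132 153 171 176 176 169 164 170 174 173
  173 171 172 170]
 [137 135 135 134 134 138 136 125 124 147 164 171 173 167 162 169 173 173
  173 174 174 174]
 [131 133 131 132 131 132 128 114 106 124 142 147 152 146 143 150 157 157
  160 166 168 170]
 [126 125 126 125 127 123 112  89  78  89  99 103 106 107 108 113 120 123
  129 137 143 144]
 [111 113 114 113 113 105  88  68  59  59  60  65  69  74  75  74  76  80
   86  93  97 100]]
```

Lengthwise match is within about 0.5 mm (edges 309/348, hook tip 354). Correcting and descending.

Emit:
{"name": "send_rows", "arguments": {
  "commands": [
    {"delta_pos": [0.3,-0.3,0],"yaw": 0},
    {"delta_pos": [0,0,-1],"yaw": 0},
    {"delta_pos": [0,0,-1.3],"yaw": 0},
    {"delta_pos": [0,0,0],"yaw": 0}
  ]
}}

```text
t: 6.78
tcp_pos: [0.4998, -0.0556, 0.0747]
tool_rot: [0.994, -0.109, 0.011, -0.005]
force: [-0.7, 0.3, -3.6]
finger_gap: 0.413
```

```bash
python3 see.py hover2
```

```text
tcp [ 0.5004 -0.0558  0.0755] yaw 77.53 origin [ 0.5042 -0.0583  0.0462] F [-0.2  0.2 -2.9] gap 0.412 rot [ 0.994  -0.1086  0.0116 -0.0046] t 6.875
```

Emit:
{"name": "send_rows", "arguments": {
  "commands": [
    {"delta_pos": [0,-0.1,-0.6],"yaw": 0},
    {"delta_pos": [0,0,-0.6],"yaw": 0},
    {"delta_pos": [0,0,-0.5],"yaw": 0},
    {"delta_pos": [0,0,0],"yaw": 0}
  ],
  "force": 90
}}

```text
t: 7.38
tcp_pos: [0.5008, -0.0571, 0.0576]
tool_rot: [0.994, -0.109, 0.012, -0.004]
force: [-0.6, -0.2, -3.2]
finger_gap: 0.405
```

Emit:
{"name": "send_rows", "arguments": {
  "commands": [
    {"delta_pos": [0,0,-0.5],"yaw": 0},
    {"delta_pos": [0,0,-0.5],"yaw": 0},
    {"delta_pos": [0,0,0],"yaw": 0}
  ]
}}

```text
t: 7.75
tcp_pos: [0.5024, -0.0584, 0.0495]
tool_rot: [0.994, -0.109, 0.014, -0.004]
force: [0.0, 0.3, -5.9]
finger_gap: 0.404
```

Emit:
{"name": "send_rows", "arguments": {
  "commands": [
    {"delta_pos": [-0.1,0.1,-0.5],"yaw": 0},
    {"delta_pos": [0,0,-0.5],"yaw": 0}
  ]
}}

```text
t: 8.0
tcp_pos: [0.5025, -0.0577, 0.04]
tool_rot: [0.994, -0.11, 0.016, -0.003]
force: [-1.0, -0.1, 2.4]
finger_gap: 0.401
```

```bash
python3 see.py press1
```

```text
tcp [ 0.5024 -0.0578  0.0395] yaw 77.32 origin [ 0.5062 -0.0602  0.0102] F [ 1.4 -1.3 -3.3] gap 0.407 rot [ 0.9938 -0.1104  0.0158 -0.0035] t 8.1
```

View pics/press1.png

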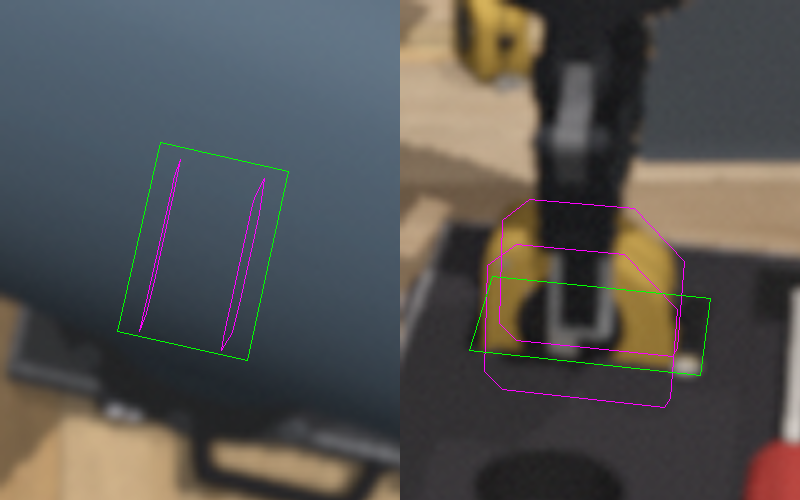

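The side view shows the tape down between the lips, with the lower part hidden by the foam as expected. Pressing on until the floor is felt, and nudging −x.

Emit:
{"name": "send_rows", "arguments": {
  "commands": [
    {"delta_pos": [-0.15,0.05,-0.3],"yaw": 0}
  ]
}}

```text
t: 8.22
tcp_pos: [0.5026, -0.0578, 0.0392]
tool_rot: [0.994, -0.111, 0.018, -0.003]
force: [-4.4, 0.4, 51.1]
finger_gap: 0.407
```

Emit:
{"name": "send_rows", "arguments": {
  "commands": [
    {"delta_pos": [-0.1,0,-0.4],"yaw": 0}
  ]
}}

```text
t: 8.35
tcp_pos: [0.5026, -0.0579, 0.0392]
tool_rot: [0.994, -0.111, 0.02, -0.003]
force: [-6.0, 2.5, 49.8]
finger_gap: 0.406
```

Floor reached: force jumped to 50 N at an estimated underside of 0.0099 m. Relaxing, then letting go.

Emit:
{"name": "send_rows", "arguments": {
  "commands": [
    {"delta_pos": [0,0,0],"yaw": 0}
  ]
}}

```text
t: 8.48
tcp_pos: [0.5023, -0.0577, 0.0401]
tool_rot: [0.994, -0.111, 0.02, -0.003]
force: [-0.6, 0.2, -7.0]
finger_gap: 0.407
```

Emit:
{"name": "send_rows", "arguments": {
  "commands": [
    {"delta_pos": [0,0,0.1],"yaw": 0},
    {"delta_pos": [0,0,0],"yaw": 0},
    {"delta_pos": [0,0,0],"yaw": 0},
    {"delta_pos": [0,0,0],"yaw": 0}
  ],
  "grip": -0.4
}}

```text
t: 8.98
tcp_pos: [0.5021, -0.0576, 0.0399]
tool_rot: [0.994, -0.109, 0.019, -0.003]
force: [-0.1, 0.4, -0.0]
finger_gap: 0.702
```

Emit:
{"name": "send_rows", "arguments": {
  "commands": [
    {"delta_pos": [0,0,1.5],"yaw": 0},
    {"delta_pos": [0,0,3],"yaw": 0},
    {"delta_pos": [0,0,4],"yaw": 0},
    {"delta_pos": [0,0,4],"yaw": 0},
    {"delta_pos": [-1,-4,0],"yaw": 0},
    {"delta_pos": [-1,-6,0],"yaw": 0},
    {"delta_pos": [-1,-6,0],"yaw": 0},
    {"delta_pos": [-1,-6,0],"yaw": 0},
    {"delta_pos": [-1,-6,0],"yaw": 0},
    {"delta_pos": [-1,-6,0],"yaw": 0}
  ],
  "grip": -0.4
}}

```text
t: 10.22
tcp_pos: [0.4402, -0.4027, 0.1786]
tool_rot: [0.994, -0.104, 0.023, -0.0]
force: [0.7, -0.0, -0.2]
finger_gap: 0.699
```

Emit:
{"name": "send_rows", "arguments": {
  "commands": [
    {"delta_pos": [-1,-6,0],"yaw": 0},
    {"delta_pos": [-1,-6,0],"yaw": 0},
    {"delta_pos": [0,0,0],"yaw": 0}
  ]
}}

```text
t: 10.6
tcp_pos: [0.4174, -0.5311, 0.182]
tool_rot: [0.994, -0.106, 0.025, 0.002]
force: [1.1, 0.9, -0.9]
finger_gap: 0.696
```

Run:
```python
from fit3 import *
t=manip.snapshot('top'); s=manip.snapshot('side'); cv2.imwrite('pics/end_t.png',t); cv2.imwrite('pics/end_s.png',s)
c=-.219; a=c+np.pi/2; o=[]
for n,im in(('top',t),('side',s)):
    ctr=proj(n,[[.5038,-.0592,.05]])[0]; zz=7; x0,y0=(ctr-28).astype(int)
    k=cv2.resize(im[y0:y0+57,x0:x0+57],None,fx=zz,fy=zz,interpolation=cv2.INTER_CUBIC)
    q=((proj(n,body((.5038,-.0592,a,.02,.02),.010))-[x0,y0]+.5)*zz).round().astype(int)
    for h in(q[:8],q[8:]): cv2.polylines(k,[h],True,(255,0,255),1)
    o.append(k)
cv2.imwrite('pics/end.png',np.hstack(o)); print(manip.sense()['tcp_pos'],manip.sense()['t'])
```

```text
[ 0.41820437 -0.52584596  0.18138983] 10.7
```

View pics/end.png

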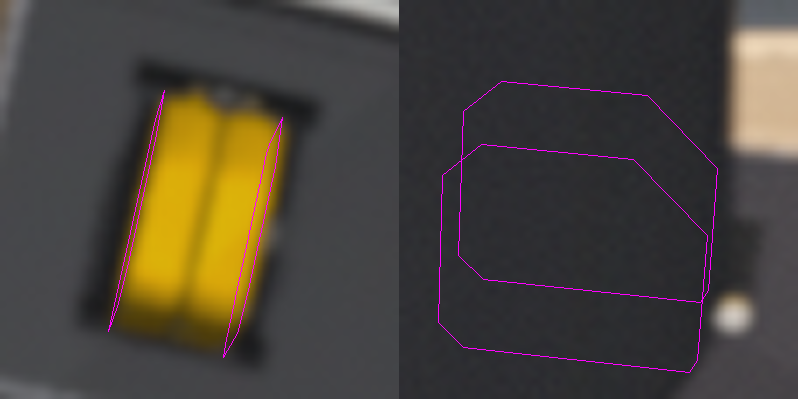

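Top view: the tape is in the cutout, aligned. The gripper blocks the side view, so I'll move it aside to check depth.

Emit:
{"name": "send_rows", "arguments": {
  "commands": [
    {"delta_pos": [-3,-1,1],"yaw": 0},
    {"delta_pos": [-4,-1,1],"yaw": 0},
    {"delta_pos": [-4,-1,1],"yaw": 0},
    {"delta_pos": [-4,-1,1],"yaw": 0},
    {"delta_pos": [-4,-1,1],"yaw": 0},
    {"delta_pos": [0,0,0],"yaw": 0}
  ]
}}

```text
t: 11.45
tcp_pos: [0.229, -0.5617, 0.2342]
tool_rot: [0.995, -0.097, 0.022, -0.005]
force: [0.8, 0.2, -0.2]
finger_gap: 0.699
```

Run:
```python
from fit3 import *
t=manip.snapshot('top'); s=manip.snapshot('side'); cv2.imwrite('pics/end_t.png',t); cv2.imwrite('pics/end_s.png',s)
c=-.219; a=c+np.pi/2; o=[]
for n,im in(('top',t),('side',s)):
    ctr=proj(n,[[.5038,-.0592,.05]])[0]; zz=7; x0,y0=(ctr-28).astype(int)
    k=cv2.resize(im[y0:y0+57,x0:x0+57],None,fx=zz,fy=zz,interpolation=cv2.INTER_CUBIC)
    if n=='side':
        q=((proj(n,body((.5038,-.0592,a,.02,.02),.010))-[x0,y0]+.5)*zz).round().astype(int)
        for h in(q[:8],q[8:]): cv2.polylines(k,[h],True,(255,0,255),1)
    o.append(k)
cv2.imwrite('pics/end2.png',np.hstack(o)); print(manip.sense()['tcp_pos'],manip.sense()['t'])
# height estimate: fit z0 and x,y,yaw on the part above foam
hs=cv2.cvtColor(s,cv2.COLOR_BGR2HSV); P=proj('side',[[.5038,-.0592,.05]])[0].astype(int)
m=cv2.inRange(hs,(15,110,60),(35,255,255)); m[:P[1]-30]=0; m[P[1]+30:]=0; m[:,:P[0]-32]=0; m[:,P[0]+32:]=0
n,l,st,ce=cv2.connectedComponentsWithStats(m); print(st[1:][st[1:,4]>30])
for z in (.005,.010,.015,.020): q=proj('side',body((.5038,-.0592,a,.02,.02),z)); print(z,q.min(0).round(1))
```

```text
[ 0.23120286 -0.56058792  0.23329438] 11.55
[[311 214  40  34 840]]
0.005 [310.  216.5]
0.01 [310.  214.1]
0.015 [310.1 211.7]
0.02 [310.2 209.3]
```

View pics/end2.png

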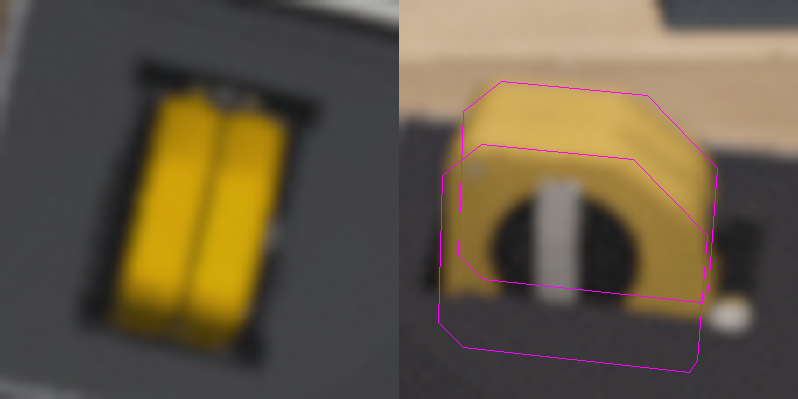

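```bash
python3 -c "
from station import manip
print(manip.sign_off())"
```

```text
the job is handed in; nothing more can be done
None
```

The middle-sized tape measure is pressed home in the rectangular cutout and released. I signed the job off at about 11.6 s of robot time, with the arm clear of everything.

- **Depth:** while I was pressing, the force rose sharply to about 51 N just as the underside reached an estimated 9.9 mm above the table. The cutout floor is at 10 mm. In the final side picture the top of the tape is at row 214, which is where it should be when fully home (row 214.1).
- **Alignment:** the final top view shows it within the cutout, long side along it. The side view shows it level.
- **Press force:** the 51 N peak went through the held tape. It is above the 5–20 N stated for seating it, but far below the 120 N wrist limit.
- **Discrepancies:** the tool tilted about 2° during the descents. At the press, the tool position put the tape about 2 mm off centre along the cutout. The final pictures showed no visible effect from either.

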